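# Reset the key switch and take the key out

### The arm

A 6-joint arm with a two-finger parallel gripper is mounted at the origin on a cart in front of the work surface, level with it; the furniture and walls round the work are solid. World frame = base frame: x ahead of the robot, y to its left, z up, the work surface at z = 0. Lengths are in m, angles in rad, forces in N, time in s.
With the tool pointing down it reaches from about 0.275 to 0.85 m from the base axis. Payload 19 kg.
Tool frame: the origin (TCP) lies on the centre line of the jaws, within the pads' length; the fingertips stand 25 mm ahead of it and the grasp point (between the pads) lies 6 mm ahead of it; z points along the fingers, x is the direction in which the jaws open and shut, and the axes are right-handed (so a half turn about z gives the same grasp; the last joint's range is limited). The gripper opens to 85 mm and grips with 20 to 120 N. Pads are 22 mm wide; open, the fingers measure 114 mm over their backs; the gripper's body (76 mm by 85 mm) begins 54 mm behind the grasp point. The pads swing forward as they close: fully open they stand 13 mm farther back than shut.
Start: joints at [-1.432, 0.15, 1.437, -0, 1.554, -0.134], TCP at [0.155, -0.554, 0.226] pointing down, gripper open.
Joint ranges: [-2.8, 2.8], [-0.68, 2.1], [0.12, 2.68], [-1.39, 4.53], [0.16, 2.79], [-2.81, 2.81]. Speed limits (rad/s): [1.89, 1.89, 2.22, 3.01, 3.01, 3.01].

### API

Orientations are given as a rotation vector (axis times angle).
In Python, from plant import state, read_camera, sign_off, regions_of, landmark_of gives the robot as it stands.
- The arm moves only by the shell command python3 -m creep 'ROWS' [FORCE]. ROWS is JSON, a list of rows, each an object with "grip": the opening, from 0 (shut) to 1 (fully open); "xyz": the shift along the tool's x, y, z in mm, a list of three; "angular": the turn, a rotation vector about the tool's x, y, z in rad, a list of three. In form: [{"grip": grip, "xyz": [x, y, z], "angular": [wx, wy, wz]}, ...]. A call has 1 to 12 rows; each row is the pose to reach, as a shift and turn from the pose commanded when the call began, along the tool's axes at that moment; what a row does not reach only later rows make up. A row lasts 1/12 s, in which the tool goes at most 41.7 mm and 7.16 degrees, less where a joint would pass 70% of its speed; a pose out of reach is approached as far as the arm can. A call with a gripper value outside its range is refused whole. The fingers move at their own pace and stop on an object; FORCE is the grip in N (left out, the last holds). Time passes only in rows, so rows that repeat a pose let the fingers close. It gives the time, the measured TCP pose, the force and the opening at its end, in the units of the state.
- state(): the state, without advancing time (a new reading comes with each control period).
- read_camera(name): name is "scene" or "top"; returns a dict with "frame" (400x640x3 uint8, red, green, blue), "fovy" (degrees; the focal length in pixels is half the picture's height over the tangent of half this angle, whatever the lens; pixels are square), "cx", "cy" (the principal point, pixels), "cam_to_world" (4x4, takes a point from camera to world coordinates). Camera axes: x right, y down, z forward; pixel columns grow to the right and rows downward; lengths in m; the calibration is good to about 2 mm. A picture is of the moment at which its call begins. There is no depth.
- sign_off(): hands the job in, once; it reports no verdict.
Trained networks look in a picture, given as the dict that the camera call returned (one of the last four; its "shot" number tells which), for a name from the list of things; names that differ only in an ending like _2 or _b are one class to them, and where a whole thing is asked for, a point or a joint stands for the part that bears it (a point fixed in the world has none). Each returns a list of dicts, best first, with "conf" (0 to 1); they miss things now and then, are a little off and sometimes report something else, mostly with a low value. They report only what shows in the picture. A call takes as long as a camera call. They do not tell look-alikes from the thing itself.
- regions_of(picture, query): "pixels" (400x640 bool, what is visible of it) and "bbox" ([left, top, right, bottom] in pixels, round what is visible of it).
- landmark_of(picture, query): "point" ([column, row] in pixels: a listed point, or the origin of a listed thing).
The state is a dict: "clock": time; "qpos": joint angles; "dq": joint speeds; "effort": joint torques, N m; "tool_pos": TCP position; "tool_rot": TCP orientation; "force": force on the tool from outside, world axes, zero at the start; "torque": the same for the moment, N m; "gripper_width": opening from 0.0 (shut) to 1.0 (fully open).
Only numpy, scipy, OpenCV 4.12 (cv2) and the standard library are available. Lean on these libraries where they do the work, as an engineer would, in place of code of your own. Each camera call takes 0.05 s, during which the arm holds its last target. There are 200 camera calls.

### The job

A key stands in the lock of the grey key switch box. Turn it clockwise (seen from above) right up to its stop to reset the switch, then turn it back to the one unmarked position, to be found by feel somewhere on the way back, where it will come out, and draw it straight out without forcing it. Stand the key upright in the hole of the plain holder block, its collar resting on the block, and leave the other things on the bench alone.

Things in the scene. Friction and masses are not known exactly. Their poses are not given: they have to be found in the camera images.
- lock: key switch box screwed to the bench, 96 x 84 x 40 mm, grey with a plain grey cover; origin: centre of its underside. A steel barrel (39 mm across, 12 mm tall, 24 mm hole) stands on its middle. Do not force the key: the sum of the contact forces between key and lock must stay under 40 N; a pull of 4 to 8 N and a torque of 0.15 N m are plenty.
- lock_mouth (a point): centre of the barrel's top, 52 mm above the bench, on the lock's upright turning axis. Except at the one right angle the key can be lifted by only 1.5 mm, then it meets a plate in the lock; at the right angle it lifts freely, and is clear of the barrel after 32 mm.
- cylinder (a joint): angle of the cylinder, turned by the key: 0 at the start, grows clockwise from above, solid stop at 1.30 (reset from 1.24 on); about 0.03 N m of friction, stays where left. The key has about 0.06 rad of play in it either way. The key comes out at one angle only, unmarked and different in each lock: between 0.05 and 1.08, within about 0.1 either way.
- key_bow (a point): centre of the bow (round grip disc, 32 mm across, 8 mm thick) of the steel key, 81 mm above the bench at the start, key fully in the lock. z points from tip to bow, y through the bow's thickness (pinch it so), x along its width. 61 mm from here to the tip; flat double bit at the tip 20 x 4 x 18 mm, wide along x; 28 mm from here to the underside of the round collar (31 mm across). 60 g.
- key_tip (a point): tip of the key, on its axis, 61 mm from the bow's centre; 20 mm above the bench when the key is fully in the lock
- holder_hole0 (a point): centre of the mouth of the hole in the holder, a fixed grey plastic block, 60 x 60 x 42 mm; this point is at its top, 42 mm above the bench. The round hole is 25 mm across and 38 mm deep, so that the key hangs in it by its collar, tip 33 mm below this point and bow centre 28 mm above it.
- paste_jar1: round jar with a green lid, 47 mm across, 36 mm tall, a bystander; origin at the centre of its underside
- tape_roll: roll of tape lying flat, 67 mm across, 18 mm tall, a bystander; origin at the centre of its underside
- hex_key: black hex key lying flat, 33 x 85 x 5 mm, a bystander; origin at the centre of its underside
There are look-alikes about, which are no part of the job. Of the things that look like the part that bears key_bow, the smallest one is meant.

How it is judged:
On the way, in this order (a step that is already met when the one before it is completed fails the run):
1. the key is turned clockwise up to the stop (value of joint cylinder above 1.24 rad), for 0.2 s.
2. the key is drawn out of the lock (z of key_tip in the frame of lock_mouth above 0.002 m), for 0.1 s.
At the end, for the whole second after the job is handed in: The key stands at rest in the holder's hole: tip within 6 mm of the hole's axis and at least 29 mm below its mouth, tilted by less than 0.15 rad (horizontal distance between key_tip and holder_hole0 below 0.006 m and z of key_tip in the frame of holder_hole0 below -0.029 m and angle between key_bow's own z axis and vertical below 0.15 rad and linear speed of key below 0.02 m/s); the robot touches nothing.
It fails at once if the key is forced in the lock (sum of contact forces over 40 N) (contact force between key and lock above 40 N).
It fails at once if the jar, the tape roll or the hex key is moved by more than 30 mm (distance of any of paste_jar1, tape_roll, hex_key from where it was at the start of the episode above 0.03 m).
It also fails if it takes over 72 s, if anything falls off the work surface, if the arm or the gripper's body presses on something with over 40 N, if the wrist force passes 120 N, or if a joint passes its speed limit or range.

## Working session

There is one attempt and no reset: what is moved stays moved. The work goes in short steps, Python scripts to look and compute and a shell command to move; the robot and the scene stay as the last step left them, time stands still between calls to the robot, and variables do not carry over. Pictures are saved under pics/ and viewed, about 8 in all and at most 12, crops included, and the job is handed in when it is done.

```bash
mkdir -p pics; ls; cat > h.py <<'E'
import numpy as np, cv2
from plant import *
from scipy.spatial.transform import Rotation as R
def ray(p,px):
    f=p["frame"].shape[0]/2/np.tan(np.radians(p["fovy"])/2)
    T=np.array(p["cam_to_world"]); d=T[:3,:3]@np.array([(px[0]-p["cx"])/f,(px[1]-p["cy"])/f,1.])
    return T[:3,3],d
def at_z(p,px,z):
    o,d=ray(p,px); return o+d*(z-o[2])/d[2]
def proj(p,X):
    f=p["frame"].shape[0]/2/np.tan(np.radians(p["fovy"])/2)
    T=np.array(p["cam_to_world"]); c=T[:3,:3].T@(np.array(X)-T[:3,3]); return c[:2]/c[2]*f+[p["cx"],p["cy"]]
def save(p,n): cv2.imwrite("pics/"+n,p["frame"][:,:,::-1])
E
python3 - <<'E'
from h import *
s=state(); print(s["clock"],s["tool_pos"],s["tool_rot"],s["gripper_width"])
Z=dict(lock_mouth=.052,key_bow=.081,holder_hole0=.042,paste_jar1=0,tape_roll=0,hex_key=0,lock=0)
for c in("top","scene"):
    p=read_camera(c); save(p,c+"0.png"); print(c,np.array(p["cam_to_world"])[:3,3].round(3))
    for n,z in Z.items():
        for r in landmark_of(p,n)[:4]: print(n,round(r["conf"],2),np.round(r["point"]),at_z(p,r["point"],z).round(4))
E
```

```text
pics
0.0 [ 0.15488868 -0.55348276  0.22579829] [-2.50218202e+00  1.89821262e+00  1.29873696e-03] 1.0042323655280128
top [ 0.494 -0.019  0.987]
lock_mouth 0.59 [238. 248.] [0.5174 0.0906 0.052 ]
key_bow 0.73 [230. 174.] [0.6488 0.1041 0.081 ]
key_bow 0.7 [374. 172.] [ 0.6549 -0.1568  0.081 ]
key_bow 0.66 [233. 245.] [0.522  0.0958 0.081 ]
key_bow 0.64 [239. 246.] [0.5195 0.0848 0.081 ]
holder_hole0 0.92 [398. 255.] [ 0.504  -0.2065  0.042 ]
paste_jar1 0.88 [317. 196.] [ 0.6203 -0.0571  0.    ]
tape_roll 0.86 [207. 135.] [0.7412 0.1606 0.    ]
hex_key 0.57 [329. 261.] [ 0.4933 -0.0791  0.    ]
lock 0.61 [240. 247.] [0.5206 0.0927 0.    ]
scene [0.263 0.446 0.77 ]
lock_mouth 0.56 [324. 261.] [0.5226 0.0923 0.052 ]
key_bow 0.67 [329. 257.] [0.5102 0.0929 0.081 ]
key_bow 0.65 [345. 152.] [ 0.6538 -0.156   0.081 ]
key_bow 0.6 [271. 225.] [0.6466 0.1068 0.081 ]
holder_hole0 0.73 [411. 179.] [ 0.5037 -0.2155  0.042 ]
holder_hole0 0.46 [228. 240.] [0.7117 0.1706 0.042 ]
paste_jar1 0.58 [328. 208.] [ 0.6211 -0.052   0.    ]
tape_roll 0.62 [229. 239.] [0.7365 0.1518 0.    ]
tape_roll 0.3 [327. 280.] [0.5095 0.0981 0.    ]
hex_key 0.47 [381. 230.] [ 0.4907 -0.0766  0.    ]
hex_key 0.31 [324. 264.] [0.5372 0.072  0.    ]
lock 0.85 [327. 280.] [0.5098 0.098  0.    ]
```

View pics/top0.png

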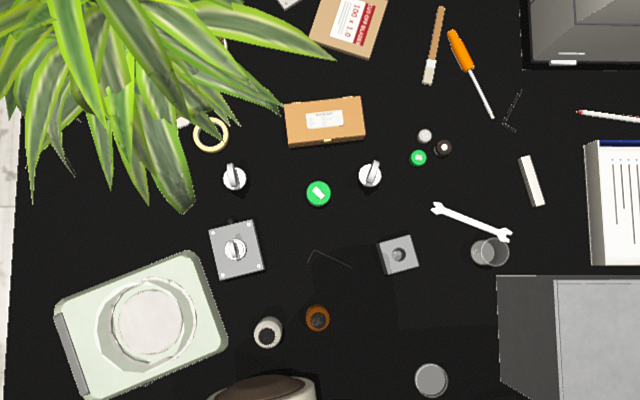

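View pics/scene0.png

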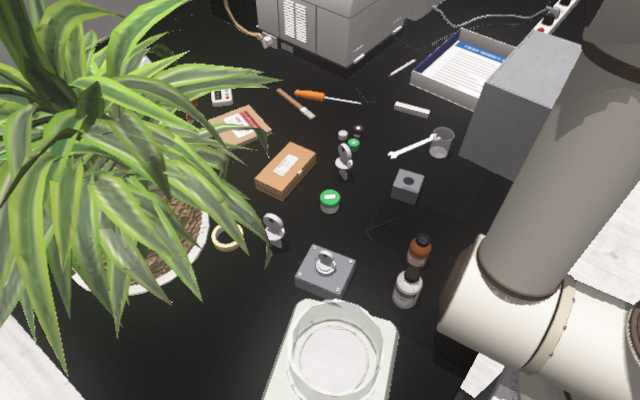

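Key-like things: top (234,177), (370,174) both loose/standing elsewhere, and (236,248) in the lock's barrel. The one in the grey box fits ("stands in the lock", smallest). Checking it in an enlarged crop.

```bash
python3 - <<'E'
from h import *
a=read_camera("top");b=read_camera("scene")
A=cv2.resize(a["frame"][205:290,195:280],(400,400),interpolation=cv2.INTER_CUBIC)
B=cv2.resize(b["frame"][235:305,290:360],(400,400),interpolation=cv2.INTER_CUBIC)
C=cv2.resize(a["frame"][155:198,214:257],(200,200),interpolation=cv2.INTER_CUBIC)
D=cv2.resize(a["frame"][152:195,350:393],(200,200),interpolation=cv2.INTER_CUBIC)
E_=cv2.resize(b["frame"][200:245,250:295],(200,200),interpolation=cv2.INTER_CUBIC)
F=cv2.resize(b["frame"][137:182,325:370],(200,200),interpolation=cv2.INTER_CUBIC)
save({"frame":np.vstack([np.hstack([A,B]),np.hstack([C,D,E_,F])])},"crop1.png")
for p in(a,b):
    for n in("key_bow","lock"):
        for r in regions_of(p,n)[:4]:
            m=r["pixels"]; print(n,round(r["conf"],2),r["bbox"],m.sum())
            if n=="lock":
                print(cv2.minAreaRect(np.argwhere(m)[:,::-1].astype(np.float32)))
    print([ (n,proj(p,X).round(1)) for n,X in(("mouth",(.52,.0915,.052)),("bow",(.52,.0915,.081)))])
for r in regions_of(a,"holder_hole0")[:1]: print(r["bbox"])
E
```

```text
key_bow 0.86 [222.0, 159.3, 245.2, 189.1] 451
key_bow 0.83 [358.5, 161.4, 380.9, 185.3] 406
key_bow 0.62 [225.7, 239.9, 242.4, 255.4] 211
lock 0.8 [208.3, 214.6, 264.0, 278.3] 2183
((235.02462768554688, 245.4935302734375), (58.6861572265625, 46.21598434448242), 75.25643920898438)
[('mouth', array([237.6, 246.5])), ('bow', array([235.6, 246. ]))]
key_bow 0.74 [338.2, 145.8, 352.4, 178.9] 407
key_bow 0.63 [319.0, 248.9, 333.7, 268.8] 245
key_bow 0.63 [261.4, 213.3, 284.5, 244.5] 458
lock 0.95 [294.5, 249.9, 355.3, 301.0] 2056
((322.564453125, 272.3324890136719), (57.00587463378906, 46.59547805786133), 21.037511825561523)
[('mouth', array([325.1, 261.5])), ('bow', array([325.4, 253.5]))]
[376.3, 235.6, 416.9, 271.5]
```

View pics/crop1.png

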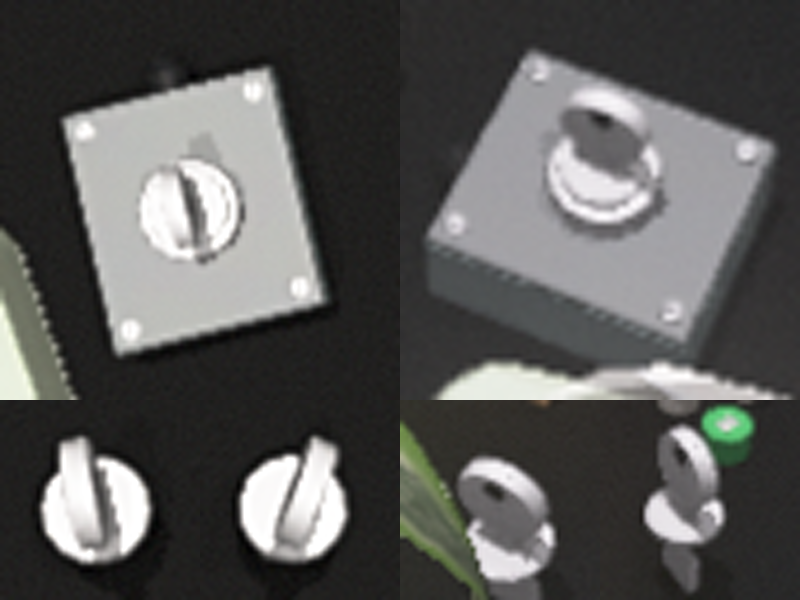

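Crop: the key in the lock (top 235,249; scene 325,255) is visibly smaller than the two look-alikes and is the one meant; bow slants ~19° from image vertical, box edges ~13°. Now refining axis and yaw with an overlay.

```bash
python3 - <<'E'
from h import *
a=read_camera("top");b=read_camera("scene")
def unc(c,s,o): return [(c[0]+.5)/s-.5+o[0],(c[1]+.5)/s-.5+o[1]]
st=[unc(c,400/85,(195,205)) for c in((84,131),(254,91),(131,329),(300,287))]
ss=[unc(c,400/70,(290,235)) for c in((138,70),(347,149),(55,223),(273,312))]
W=[np.array([at_z(p,q,.041) for q in s]) for p,s in((a,st),(b,ss))]
for w in W: print(w.round(4).tolist(),w.mean(0))
# triangulate centre, leaf tip
def tri(p,u,q,v):
    o1,d1=ray(p,u);o2,d2=ray(q,v); A=np.stack([d1,-d2],1); t=np.linalg.lstsq(A,o2-o1,rcond=None)[0]
    return o1+d1*t[0],o2+d2*t[1]
print("leaf",tri(a,(186,212),b,(265,262)))
print("leaf2",tri(a,(278,110),b,(275,77)))
c=np.array([*np.mean([w.mean(0) for w in W],0)[:2],.081]); print("axis",c)
rows=[]
for yaw in(10,15,20,25):
    r=np.radians(yaw);ux=np.array([np.cos(r),np.sin(r),0]);uy=np.array([-np.sin(r),np.cos(r),0]);uz=np.array([0,0,1])
    col=[]
    for p,o,w,s,cc in((a,(215,225),42,W[0],0),(b,(302,237),42,W[1],1)):
        k=200/w; im=cv2.resize(p["frame"][o[1]:o[1]+w,o[0]:o[0]+w],(200,200),interpolation=cv2.INTER_CUBIC)
        ctr=np.array([*s.mean(0)[:2],.081])
        for sg in(4,-4):
            P=[ctr+.016*(np.cos(t)*ux+np.sin(t)*uz)+sg*.001*uy for t in np.linspace(0,2*np.pi,40)]
            q=[((proj(p,X)-o+.5)*k-.5) for X in P]
            cv2.polylines(im,[np.int32(np.round(q))],True,(255,0,0) if sg>0 else (0,0,255),1)
        col.append(im)
    rows.append(np.vstack(col))
save({"frame":np.hstack(rows)},"ov.png")
E
```

```text
[[0.5463, 0.1397, 0.041], [0.5622, 0.0729, 0.041], [0.4687, 0.1198, 0.041], [0.4849, 0.0539, 0.041]] [0.5155459  0.09657532 0.041     ]
[[0.5633, 0.0732, 0.041], [0.4856, 0.0532, 0.041], [0.5466, 0.1392, 0.041], [0.4682, 0.1198, 0.041]] [0.51593999 0.09636117 0.041     ]
leaf (array([0.57927104, 0.17747647, 0.09576223]), array([0.5889724 , 0.18365154, 0.09805107]))
leaf2 (array([0.68641041, 0.00657564, 0.35354856]), array([0.69485184, 0.0123064 , 0.35634292]))
axis [0.51574295 0.09646825 0.081     ]
```

View pics/ov.png

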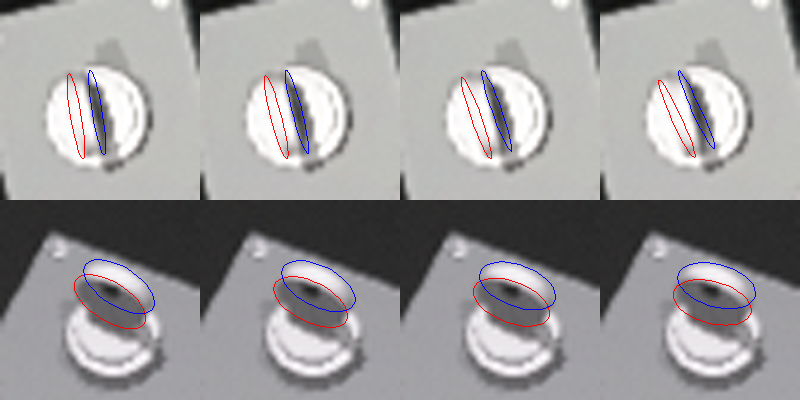

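Overlay: yaw ≈ 15° fits best (blue/red discs sit on the rim at 10–15°), box screws give 14.4°; axis (0.5157, 0.0965). Tool x target yaw ≈ 104.5° (half-turned to leave room in joint 6).

```bash
R='x'; python3 -m creep '[{"grip":0.45,"xyz":[0,0,-40],"angular":[0,0,0]},{"grip":0.45,"xyz":[-40,-40,-60],"angular":[0,0,-0.15]},{"grip":0.45,"xyz":[-530,-522,-60],"angular":[0,0,-1.5]},{"grip":0.45,"xyz":[-530,-522,-60],"angular":[0,0,-1.5]},{"grip":0.45,"xyz":[-530,-522,-60],"angular":[0,0,-1.5]},{"grip":0.45,"xyz":[-530,-522,-60],"angular":[0,0,-1.5]},{"grip":0.45,"xyz":[-530,-522,-60],"angular":[0,0,-1.5]},{"grip":0.45,"xyz":[-530,-522,-60],"angular":[0,0,-1.5]},{"grip":0.45,"xyz":[-530,-522,-60],"angular":[0,0,-1.5]},{"grip":0.45,"xyz":[-530,-522,-60],"angular":[0,0,-1.5]},{"grip":0.45,"xyz":[-530,-522,-60],"angular":[0,0,-1.5]},{"grip":0.45,"xyz":[-530,-522,-60],"angular":[0,0,-1.5]}]' 20
cat >> h.py <<'E'
def go(tx,ty,tz,yaw):  # shift/turn in tool axes to reach a down-pointing pose with tool-x yaw (deg)
    s=state(); M=R.from_rotvec(s["tool_rot"]); y=np.radians(yaw)
    T=R.from_matrix(np.array([[np.cos(y),np.sin(y),0],[np.sin(y),-np.cos(y),0],[0,0,-1]]))
    print("t",round(s["clock"],2),"pos",np.round(s["tool_pos"],4),"yaw",np.degrees(np.arctan2(*M.as_matrix()[1::-1,0])).round(2),"F",np.round(s["force"],1),"Tq",np.round(s["torque"],2),"w",round(s["gripper_width"],3),"q",np.round(s["qpos"],2))
    print("xyz mm",(M.inv().apply(np.array([tx,ty,tz])-s["tool_pos"])*1000).round(1),"ang",(M.inv()*T).as_rotvec().round(3))
E
python3 -c "from h import *;go(.5157,.0965,.157,104.5)"
```

```text
clock: 2.25
tool_pos: [0.3759, -0.1528, 0.2843]
tool_rot: [3.138, 0.13, 0.001]
force: [1.1, -1.3, 0.1]
gripper_width: 0.45
t 2.25 pos [ 0.3759 -0.1528  0.2843] yaw 4.75 F [ 1.1 -1.3  0.1] Tq [ 0.03 -0.01  0.02] w 0.45 q [-0.58 -0.22  1.68  0.    1.68 -0.66]
xyz mm [ 159.8 -236.9  127.3] ang [ 1.000e-03 -0.000e+00 -1.741e+00]
```

```bash
python3 -m creep '[{"grip":0.45,"xyz":[160,-237,60],"angular":[0,0,-0.9]},{"grip":0.45,"xyz":[160,-237,60],"angular":[0,0,-0.9]},{"grip":0.45,"xyz":[160,-237,60],"angular":[0,0,-0.9]},{"grip":0.45,"xyz":[160,-237,60],"angular":[0,0,-1.74]},{"grip":0.45,"xyz":[160,-237,60],"angular":[0,0,-1.74]},{"grip":0.45,"xyz":[160,-237,60],"angular":[0,0,-1.74]},{"grip":0.45,"xyz":[160,-237,60],"angular":[0,0,-1.74]},{"grip":0.45,"xyz":[160,-237,60],"angular":[0,0,-1.74]},{"grip":0.45,"xyz":[160,-237,60],"angular":[0,0,-1.74]},{"grip":0.45,"xyz":[160,-237,100],"angular":[0,0,-1.74]},{"grip":0.45,"xyz":[160,-237,127],"angular":[0,0,-1.74]},{"grip":0.45,"xyz":[160,-237,127],"angular":[0,0,-1.74]}]'
python3 -c "from h import *;go(.5157,.0965,.157,104.5)"
```

```text
clock: 3.25
tool_pos: [0.5147, 0.0939, 0.1516]
tool_rot: [-2.204, -2.232, 0.008]
force: [-0.8, -0.4, -0.1]
gripper_width: 0.452
t 3.25 pos [0.5147 0.0939 0.1516] yaw 90.73 F [-0.8 -0.4 -0.1] Tq [ 0.01 -0.02  0.04] w 0.452 q [ 0.03  0.09  1.66  0.    1.4  -1.55]
xyz mm [ 2.6  1.  -5.4] ang [-0.007 -0.001 -0.24 ]
```

```bash
python3 -m creep '[{"grip":0.45,"xyz":[2,1,-2],"angular":[0,0,-0.12]},{"grip":0.45,"xyz":[2,1,-2],"angular":[0,0,-0.24]},{"grip":0.45,"xyz":[2,1,-2],"angular":[0,0,-0.24]},{"grip":0.45,"xyz":[2,1,-2],"angular":[0,0,-0.24]}]'
python3 -c "
from h import *
go(.5157,.0965,.089,104.5)
p=read_camera('scene'); cv2.imwrite('pics/s2.png',cv2.resize(p['frame'][140:320,230:430],(800,720))[:600,:,::-1])"
```

```text
clock: 3.58
tool_pos: [0.5179, 0.0959, 0.159]
tool_rot: [-1.937, -2.474, -0.0]
force: [-0.3, -0.4, -0.0]
gripper_width: 0.45
t 3.58 pos [0.5179 0.0959 0.159 ] yaw 103.88 F [-0.3 -0.4 -0. ] Tq [ 0.05  0.   -0.02] w 0.45 q [ 0.04  0.08  1.65  0.    1.41 -1.78]
xyz mm [ 1.1 -2.  70. ] ang [ 0.    -0.    -0.011]
```

View pics/s2.png

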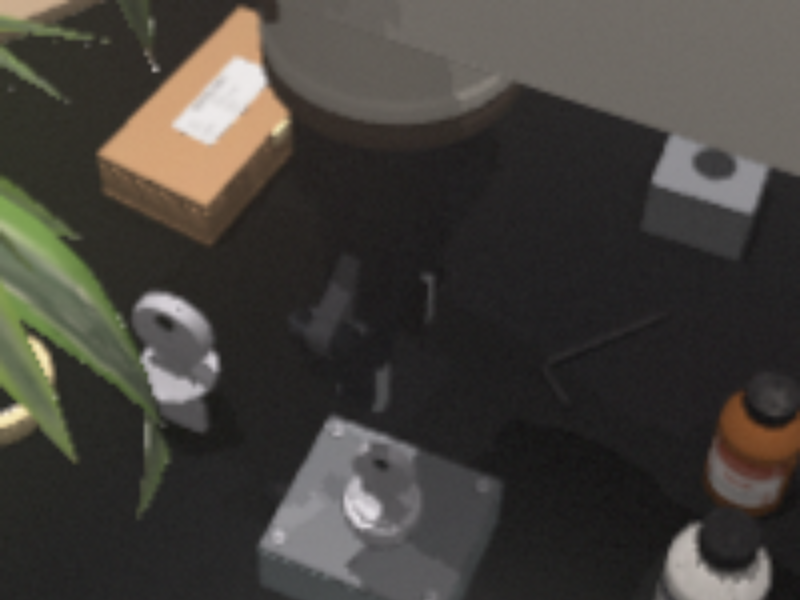

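The picture shows the dark gripper directly above the key (scene crop ~380,470), jaws straddling it. Descending.

```bash
python3 -m creep '[{"grip":0.45,"xyz":[1,-2,25],"angular":[0,0,-0.01]},{"grip":0.45,"xyz":[1,-2,50],"angular":[0,0,-0.01]},{"grip":0.45,"xyz":[1,-2,65],"angular":[0,0,-0.01]},{"grip":0.45,"xyz":[1,-2,70],"angular":[0,0,-0.01]},{"grip":0.45,"xyz":[1,-2,70],"angular":[0,0,-0.01]},{"grip":0.45,"xyz":[1,-2,70],"angular":[0,0,-0.01]}]'
python3 -c "from h import *;go(.5157,.0965,.089,104.5)"
```

```text
clock: 4.13
tool_pos: [0.516, 0.0964, 0.0897]
tool_rot: [1.921, 2.485, 0.001]
force: [0.3, -0.5, 0.9]
gripper_width: 0.449
t 4.13 pos [0.516  0.0964 0.0897] yaw 104.59 F [ 0.3 -0.5  0.9] Tq [ 0.   -0.01  0.04] w 0.449 q [ 0.04  0.13  1.74  0.    1.27 -1.79]
xyz mm [ 0.2 -0.3  0.7] ang [0.001 0.    0.002]
```

Well aligned. Close gently.

```bash
python3 -m creep '[{"grip":0.25,"xyz":[0,0,0],"angular":[0,0,0]},{"grip":0.15,"xyz":[0,0,0],"angular":[0,0,0]},{"grip":0.1,"xyz":[0,0,0],"angular":[0,0,0]},{"grip":0.06,"xyz":[0,0,0],"angular":[0,0,0]},{"grip":0.03,"xyz":[0,0,0],"angular":[0,0,0]},{"grip":0.03,"xyz":[0,0,0],"angular":[0,0,0]},{"grip":0.0,"xyz":[0,0,0],"angular":[0,0,0]},{"grip":0.0,"xyz":[0,0,0],"angular":[0,0,0]}]' 30
python3 -c "from h import *;go(.5157,.0965,.089,104.5)"
```

```text
clock: 4.8
tool_pos: [0.5161, 0.0964, 0.0897]
tool_rot: [1.919, 2.486, 0.002]
force: [-0.3, 0.5, 6.7]
gripper_width: 0.067
t 4.8 pos [0.5161 0.0964 0.0897] yaw 104.67 F [-0.3  0.5  6.7] Tq [0.02 0.01 0.  ] w 0.067 q [ 0.04  0.13  1.74  0.    1.27 -1.79]
xyz mm [ 0.2 -0.4  0.7] ang [0.001 0.    0.003]
```

```bash
python3 -m creep '[{"grip":0,"xyz":[0,0,-0.4],"angular":[0,0,0]},{"grip":0,"xyz":[0,0,-0.4],"angular":[0,0,0.05]},{"grip":0,"xyz":[0,0,-0.4],"angular":[0,0,0.1]},{"grip":0,"xyz":[0,0,-0.4],"angular":[0,0,0.17]},{"grip":0,"xyz":[0,0,-0.4],"angular":[0,0,0.25]},{"grip":0,"xyz":[0,0,-0.4],"angular":[0,0,0.3]},{"grip":0,"xyz":[0,0,-0.4],"angular":[0,0,0.3]}]'
python3 -c "from h import *;go(.5157,.0965,.089,104.5)"
```

```text
clock: 5.38
tool_pos: [0.5159, 0.0964, 0.0897]
tool_rot: [2.272, 2.169, 0.001]
force: [0.0, 0.5, 5.7]
gripper_width: 0.069
t 5.38 pos [0.5159 0.0964 0.0897] yaw 87.34 F [0.  0.5 5.7] Tq [ 0.07 -0.01 -0.03] w 0.069 q [ 0.04  0.13  1.74  0.    1.27 -1.49]
xyz mm [ 0.1 -0.2  0.7] ang [ 0.001 -0.    -0.3  ]
```

```bash
python3 -m creep '[{"grip":0,"xyz":[0,0,-0.3],"angular":[0,0,0.1]},{"grip":0,"xyz":[0,0,-0.3],"angular":[0,0,0.2]},{"grip":0,"xyz":[0,0,-0.3],"angular":[0,0,0.3]},{"grip":0,"xyz":[0,0,-0.3],"angular":[0,0,0.4]},{"grip":0,"xyz":[0,0,-0.3],"angular":[0,0,0.5]},{"grip":0,"xyz":[0,0,-0.3],"angular":[0,0,0.6]},{"grip":0,"xyz":[0,0,-0.3],"angular":[0,0,0.7]},{"grip":0,"xyz":[0,0,-0.3],"angular":[0,0,0.8]},{"grip":0,"xyz":[0,0,-0.3],"angular":[0,0,0.88]},{"grip":0,"xyz":[0,0,-0.3],"angular":[0,0,0.92]},{"grip":0,"xyz":[0,0,-0.3],"angular":[0,0,0.92]}]'
python3 -c "from h import *;go(.5157,.0965,.089,104.5)"
```

```text
clock: 6.3
tool_pos: [0.5157, 0.0963, 0.0897]
tool_rot: [2.998, 0.938, 0.0]
force: [-0.3, -1.4, 2.9]
gripper_width: 0.066
t 6.3 pos [0.5157 0.0963 0.0897] yaw 34.76 F [-0.3 -1.4  2.9] Tq [-0.19  0.   -0.01] w 0.066 q [ 0.04  0.13  1.74 -0.    1.27 -0.57]
xyz mm [ 0.1 -0.2  0.7] ang [ 0.     0.    -1.217]
```

```bash
python3 -m creep '[{"grip":0,"xyz":[0,0,0],"angular":[0,0,0.03]},{"grip":0,"xyz":[0,0,0],"angular":[0,0,0.06]},{"grip":0,"xyz":[0,0,0],"angular":[0,0,0.08]},{"grip":0,"xyz":[0,0,0],"angular":[0,0,0.08]}]'
python3 -c "from h import *;go(.5157,.0965,.089,104.5)"
python3 -m creep '[{"grip":0,"xyz":[0,0,0],"angular":[0,0,0.03]},{"grip":0,"xyz":[0,0,0],"angular":[0,0,0.03]},{"grip":0,"xyz":[0,0,0],"angular":[0,0,0.03]}]'
python3 -c "from h import *;go(.5157,.0965,.089,104.5)"
```

```text
clock: 6.63
tool_pos: [0.5157, 0.0963, 0.0897]
tool_rot: [3.033, 0.82, 0.0]
force: [-0.6, -1.3, 4.1]
gripper_width: 0.071
t 6.63 pos [0.5157 0.0963 0.0897] yaw 30.26 F [-0.6 -1.3  4.1] Tq [-0.23  0.07  0.06] w 0.071 q [ 0.04  0.13  1.74 -0.    1.27 -0.49]
xyz mm [ 0.1 -0.2  0.7] ang [ 0.    -0.    -1.296]
clock: 6.88
tool_pos: [0.5157, 0.0963, 0.0897]
tool_rot: [-3.044, -0.776, -0.0]
force: [-0.1, -1.1, 3.8]
gripper_width: 0.065
t 6.88 pos [0.5157 0.0963 0.0897] yaw 28.6 F [-0.1 -1.1  3.8] Tq [-0.24  0.05  0.07] w 0.065 q [ 0.04  0.13  1.74  0.    1.27 -0.46]
xyz mm [ 0.  -0.2  0.7] ang [ 0.    -0.    -1.325]
```

```bash
python3 -m creep '[{"grip":0,"xyz":[0,0,0],"angular":[0,0,0.03]},{"grip":0,"xyz":[0,0,0],"angular":[0,0,0.03]},{"grip":0,"xyz":[0,0,0],"angular":[0,0,0.03]}]'
python3 -c "from h import *;go(.5157,.0965,.089,104.5)"
python3 -m creep '[{"grip":0,"xyz":[0,0,0],"angular":[0,0,0.02]},{"grip":0,"xyz":[0,0,0],"angular":[0,0,0.02]},{"grip":0,"xyz":[0,0,0],"angular":[0,0,0.02]}]'
python3 -c "from h import *;go(.5157,.0965,.089,104.5)"
```

```text
clock: 7.13
tool_pos: [0.5158, 0.0963, 0.0897]
tool_rot: [-3.056, -0.73, -0.0]
force: [-0.0, -1.8, 4.3]
gripper_width: 0.068
t 7.13 pos [0.5158 0.0963 0.0897] yaw 26.87 F [-0.  -1.8  4.3] Tq [-0.25  0.03  0.02] w 0.068 q [ 0.04  0.13  1.74  0.    1.27 -0.43]
xyz mm [ 0.  -0.2  0.7] ang [ 0.    -0.    -1.355]
clock: 7.38
tool_pos: [0.5157, 0.0963, 0.0897]
tool_rot: [-3.063, -0.697, -0.0]
force: [-0.9, -1.7, 4.5]
gripper_width: 0.069
t 7.38 pos [0.5157 0.0963 0.0897] yaw 25.62 F [-0.9 -1.7  4.5] Tq [-0.19  0.08  0.1 ] w 0.069 q [ 0.04  0.13  1.74  0.    1.27 -0.41]
xyz mm [ 0.  -0.1  0.7] ang [ 0.    -0.    -1.377]
```

```bash
for i in 1; do python3 -m creep '[{"grip":0,"xyz":[0,0,0],"angular":[0,0,0.02]},{"grip":0,"xyz":[0,0,0],"angular":[0,0,0.02]},{"grip":0,"xyz":[0,0,0],"angular":[0,0,0.02]}]' >/dev/null
python3 -c "from h import *;go(.5157,.0965,.089,104.5)"; done
python3 -m creep '[{"grip":0,"xyz":[0,0,0],"angular":[0,0,0.02]},{"grip":0,"xyz":[0,0,0],"angular":[0,0,0.02]},{"grip":0,"xyz":[0,0,0],"angular":[0,0,0.02]}]'>/dev/null
python3 -c "from h import *;go(.5157,.0965,.089,104.5)"
```

```text
t 7.63 pos [0.5157 0.0963 0.0897] yaw 24.48 F [ 0.2 -0.5  6. ] Tq [-0.25  0.09  0.07] w 0.069 q [ 0.04  0.13  1.74  0.    1.27 -0.39]
xyz mm [ 0.  -0.2  0.7] ang [ 0.    -0.    -1.397]
t 7.88 pos [0.5157 0.0964 0.0897] yaw 23.33 F [-1.4 -0.2  5.8] Tq [-0.26  0.07  0.12] w 0.068 q [ 0.04  0.13  1.74  0.    1.27 -0.37]
xyz mm [ 0.1 -0.1  0.7] ang [-0.    -0.    -1.417]
```

```bash
python3 -m creep '[{"grip":0,"xyz":[0,0,0],"angular":[0,0,0.03]},{"grip":0,"xyz":[0,0,0],"angular":[0,0,0.03]},{"grip":0,"xyz":[0,0,0],"angular":[0,0,0.03]}]' >/dev/null
python3 -c "from h import *;go(.5157,.0965,.089,104.5)"
python3 -m creep '[{"grip":0,"xyz":[0,0,0],"angular":[0,0,0]},{"grip":0,"xyz":[0,0,0],"angular":[0,0,0]}]'>/dev/null
python3 -c "
from h import *
go(.5157,.0965,.089,104.5)
p=read_camera('scene');q=read_camera('top');print(state()['torque'],state()['force'])
save({'frame':np.hstack([cv2.resize(p['frame'][225:295,290:360],(400,400)),cv2.resize(q['frame'][215:285,200:270],(400,400))])},'turn.png')"
```

```text
t 8.13 pos [0.5157 0.0964 0.0897] yaw 21.61 F [-0.2 -0.7  5. ] Tq [-0.24  0.07  0.07] w 0.066 q [ 0.04  0.13  1.74  0.    1.27 -0.34]
xyz mm [ 0.  -0.1  0.7] ang [ 0.    -0.    -1.447]
t 8.3 pos [0.5157 0.0964 0.0897] yaw 21.63 F [ 0.3 -1.1  4.8] Tq [-0.19  0.06  0.11] w 0.061 q [ 0.04  0.13  1.74  0.    1.27 -0.34]
xyz mm [ 0.  -0.1  0.7] ang [ 0.    -0.    -1.446]
[-0.26729071  0.10533715  0.08984236] [-0.07392001 -1.72829342  5.61707513]
```

View pics/turn.png

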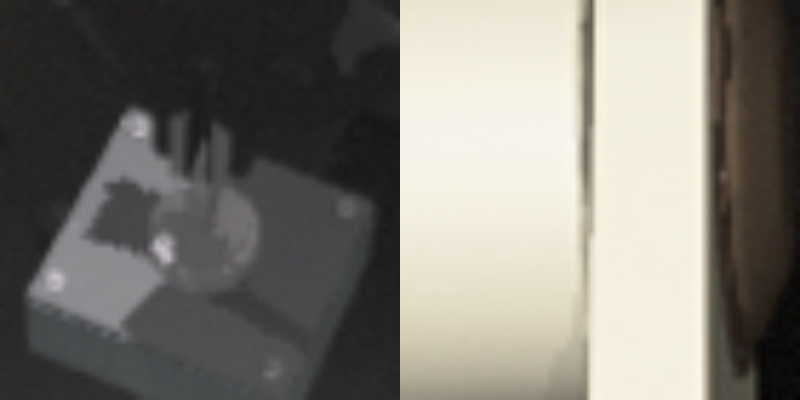

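The view shows the jaws on the key, bow hidden by them. Torque plateaus near 0.1 N·m: likely at the stop with the grip slipping slightly; grip harder and confirm.

```bash
python3 -m creep '[{"grip":0,"xyz":[0,0,0],"angular":[0,0,0]},{"grip":0,"xyz":[0,0,0],"angular":[0,0,0]},{"grip":0,"xyz":[0,0,0],"angular":[0,0,0.02]},{"grip":0,"xyz":[0,0,0],"angular":[0,0,0.02]}]' 60 >/dev/null
python3 -c "from h import *;go(.5157,.0965,.089,104.5)"
python3 -m creep '[{"grip":0,"xyz":[0,0,0],"angular":[0,0,0.02]},{"grip":0,"xyz":[0,0,0],"angular":[0,0,0.02]},{"grip":0,"xyz":[0,0,0],"angular":[0,0,0.02]}]'>/dev/null
python3 -c "from h import *;go(.5157,.0965,.089,104.5)"
```

```text
t 8.73 pos [0.5158 0.0964 0.0898] yaw 20.41 F [ 0.3 -1.2  5.3] Tq [-0.22  0.07  0.07] w 0.04 q [ 0.04  0.13  1.74  0.    1.27 -0.32]
xyz mm [-0.1 -0.2  0.8] ang [ 0.    -0.    -1.468]
t 8.98 pos [0.5158 0.0963 0.0898] yaw 19.33 F [-0.7 -1.9  5.7] Tq [-0.21  0.03  0.16] w 0.038 q [ 0.04  0.13  1.74  0.    1.27 -0.3 ]
xyz mm [-0.1 -0.2  0.8] ang [ 0.    -0.    -1.487]
```

Torque 0.16 N·m with the firmer grip: the stop is reached and held. Turn back a bit with a light grip (force limiter) and take up the 1.5 mm lift.

```bash
python3 -m creep '[{"grip":0,"xyz":[0,0,0],"angular":[0,0,-0.05]},{"grip":0,"xyz":[0,0,0],"angular":[0,0,-0.1]},{"grip":0,"xyz":[0,0,0],"angular":[0,0,-0.15]},{"grip":0,"xyz":[0,0,0],"angular":[0,0,-0.2]},{"grip":0,"xyz":[0,0,-0.5],"angular":[0,0,-0.25]},{"grip":0,"xyz":[0,0,-1],"angular":[0,0,-0.25]},{"grip":0,"xyz":[0,0,-1],"angular":[0,0,-0.25]}]' 30 >/dev/null
python3 -c "from h import *;go(.5157,.0965,.089,104.5)"
python3 -m creep '[{"grip":0,"xyz":[0,0,-0.5],"angular":[0,0,0]},{"grip":0,"xyz":[0,0,-0.5],"angular":[0,0,0]}]'>/dev/null
python3 -c "from h import *;go(.5157,.0965,.089,104.5)"
python3 -m creep '[{"grip":0,"xyz":[0,0,-0.5],"angular":[0,0,0]},{"grip":0,"xyz":[0,0,-0.5],"angular":[0,0,0]}]'>/dev/null
python3 -c "from h import *;go(.5157,.0965,.089,104.5)"
```

```text
t 9.57 pos [0.5153 0.0964 0.0902] yaw 33.56 F [-1.  -0.8 -3.3] Tq [-0.06 -0.04  0.02] w 0.041 q [ 0.04  0.13  1.74  0.    1.27 -0.55]
xyz mm [0.3 0.1 1.2] ang [-1.000e-03  0.000e+00 -1.238e+00]
t 9.73 pos [0.5155 0.0964 0.0909] yaw 33.56 F [ 0.3  0.3 -3.5] Tq [-0.05  0.02 -0.03] w 0.04 q [ 0.04  0.13  1.74  0.    1.27 -0.55]
xyz mm [0.3 0.  1.9] ang [-1.000e-03  0.000e+00 -1.238e+00]
t 9.9 pos [0.5156 0.0964 0.0916] yaw 33.6 F [ 0.5 -0.4 -3.4] Tq [-0.12 -0.05  0.03] w 0.041 q [ 0.04  0.13  1.74  0.    1.27 -0.55]
xyz mm [ 0.2 -0.1  2.6] ang [-0.     0.    -1.237]
```

```bash
python3 -m creep '[{"grip":0,"xyz":[0,0,-0.4],"angular":[0,0,0]},{"grip":0,"xyz":[0,0,-0.4],"angular":[0,0,0]}]'>/dev/null
python3 -c "from h import *;go(.5157,.0965,.089,104.5)"
python3 -m creep '[{"grip":0,"xyz":[0,0,-0.4],"angular":[0,0,0]},{"grip":0,"xyz":[0,0,-0.4],"angular":[0,0,0]}]'>/dev/null
python3 -c "from h import *;go(.5157,.0965,.089,104.5)"
python3 -m creep '[{"grip":0,"xyz":[0,0,-0.4],"angular":[0,0,0]},{"grip":0,"xyz":[0,0,-0.4],"angular":[0,0,0]}]'>/dev/null
python3 -c "from h import *;go(.5157,.0965,.089,104.5)"
```

```text
t 10.07 pos [0.5154 0.0963 0.0917] yaw 33.62 F [ 0.6 -0.7 -7.8] Tq [-0.08 -0.05 -0.01] w 0.037 q [ 0.04  0.13  1.74  0.    1.27 -0.55]
xyz mm [0.3 0.  2.7] ang [-1.000e-03  0.000e+00 -1.237e+00]
t 10.23 pos [0.5153 0.0963 0.0919] yaw 33.63 F [  0.9   0.1 -14.4] Tq [-0.18 -0.13 -0.02] w 0.042 q [ 0.04  0.13  1.74  0.    1.27 -0.55]
xyz mm [0.4 0.1 2.9] ang [-1.000e-03  0.000e+00 -1.237e+00]
t 10.4 pos [0.5152 0.0963 0.0921] yaw 33.63 F [  0.9  -0.6 -20.4] Tq [-0.12 -0.1   0.01] w 0.036 q [ 0.04  0.13  1.74  0.    1.27 -0.55]
xyz mm [0.5 0.1 3.1] ang [-1.000e-03  1.000e-03 -1.237e+00]
```

Plate felt at TCP z ≈ 0.0917 (≈15 N/mm). Ease off to ~8 N and sweep back, watching for release.

```bash
python3 -m creep '[{"grip":0,"xyz":[0,0,0.8],"angular":[0,0,0]},{"grip":0,"xyz":[0,0,0.8],"angular":[0,0,-0.04]},{"grip":0,"xyz":[0,0,0.8],"angular":[0,0,-0.08]},{"grip":0,"xyz":[0,0,0.8],"angular":[0,0,-0.08]}]'>/dev/null
python3 -c "from h import *;go(.5157,.0965,.089,104.5)"
python3 -m creep '[{"grip":0,"xyz":[0,0,0],"angular":[0,0,-0.04]},{"grip":0,"xyz":[0,0,0],"angular":[0,0,-0.08]},{"grip":0,"xyz":[0,0,0],"angular":[0,0,-0.08]}]'>/dev/null
python3 -c "from h import *;go(.5157,.0965,.089,104.5)"
python3 -m creep '[{"grip":0,"xyz":[0,0,0],"angular":[0,0,-0.04]},{"grip":0,"xyz":[0,0,0],"angular":[0,0,-0.08]},{"grip":0,"xyz":[0,0,0],"angular":[0,0,-0.08]}]'>/dev/null
python3 -c "from h import *;go(.5157,.0965,.089,104.5)"
python3 -m creep '[{"grip":0,"xyz":[0,0,0],"angular":[0,0,-0.04]},{"grip":0,"xyz":[0,0,0],"angular":[0,0,-0.08]},{"grip":0,"xyz":[0,0,0],"angular":[0,0,-0.08]}]'>/dev/null
python3 -c "from h import *;go(.5157,.0965,.089,104.5)"
```

```text
t 10.73 pos [0.5156 0.0964 0.092 ] yaw 38.33 F [  0.7  -0.6 -14. ] Tq [-0.14 -0.02 -0.03] w 0.042 q [ 0.04  0.13  1.74  0.    1.27 -0.63]
xyz mm [ 0.1 -0.1  3. ] ang [-0.    -0.    -1.155]
t 10.98 pos [0.5156 0.0964 0.092 ] yaw 42.84 F [  0.4   0.1 -15.4] Tq [-0.09 -0.03 -0.  ] w 0.035 q [ 0.04  0.13  1.74  0.    1.27 -0.71]
xyz mm [ 0.1 -0.1  3. ] ang [-0.    -0.    -1.076]
t 11.23 pos [0.5157 0.0964 0.092 ] yaw 47.37 F [  0.3  -0.3 -14.6] Tq [-0.1  -0.09 -0.05] w 0.039 q [ 0.04  0.13  1.74  0.    1.27 -0.79]
xyz mm [ 0.1 -0.1  3. ] ang [ 0.    -0.    -0.997]
t 11.48 pos [0.5157 0.0964 0.0921] yaw 51.92 F [  0.2  -0.9 -13.7] Tq [-0.08 -0.01 -0.08] w 0.039 q [ 0.04  0.13  1.74  0.    1.27 -0.87]
xyz mm [ 0.1 -0.1  3.1] ang [ 0.    -0.    -0.918]
```

```bash
python3 -m creep '[{"grip":0,"xyz":[0,0,0.4],"angular":[0,0,0]},{"grip":0,"xyz":[0,0,0.4],"angular":[0,0,-0.04]},{"grip":0,"xyz":[0,0,0.4],"angular":[0,0,-0.08]},{"grip":0,"xyz":[0,0,0.4],"angular":[0,0,-0.08]}]'>/dev/null
python3 -c "from h import *;go(.5157,.0965,.089,104.5)"
python3 -m creep '[{"grip":0,"xyz":[0,0,0],"angular":[0,0,-0.04]},{"grip":0,"xyz":[0,0,0],"angular":[0,0,-0.08]},{"grip":0,"xyz":[0,0,0],"angular":[0,0,-0.08]}]'>/dev/null
python3 -c "from h import *;go(.5157,.0965,.089,104.5)"
python3 -m creep '[{"grip":0,"xyz":[0,0,0],"angular":[0,0,-0.04]},{"grip":0,"xyz":[0,0,0],"angular":[0,0,-0.08]},{"grip":0,"xyz":[0,0,0],"angular":[0,0,-0.08]}]'>/dev/null
python3 -c "from h import *;go(.5157,.0965,.089,104.5)"
python3 -m creep '[{"grip":0,"xyz":[0,0,0],"angular":[0,0,-0.04]},{"grip":0,"xyz":[0,0,0],"angular":[0,0,-0.08]},{"grip":0,"xyz":[0,0,0],"angular":[0,0,-0.08]}]'>/dev/null
python3 -c "from h import *;go(.5157,.0965,.089,104.5)"
```

```text
t 11.82 pos [0.5159 0.0964 0.092 ] yaw 56.52 F [-0.2 -0.9 -9.9] Tq [-0.08 -0.04 -0.05] w 0.037 q [ 0.04  0.13  1.74  0.    1.27 -0.95]
xyz mm [-0.  -0.2  3. ] ang [ 0.001 -0.    -0.837]
t 12.07 pos [0.5159 0.0964 0.092 ] yaw 61.08 F [ 0.8 -1.5 -8.2] Tq [-0.06  0.05 -0.06] w 0.037 q [ 0.04  0.13  1.74  0.    1.27 -1.03]
xyz mm [-0.  -0.3  3. ] ang [ 0.001 -0.    -0.758]
t 12.32 pos [0.516  0.0964 0.092 ] yaw 65.64 F [-0.4  0.1 -5.7] Tq [-0.05 -0.02  0.02] w 0.038 q [ 0.04  0.13  1.74  0.    1.27 -1.11]
xyz mm [-0.  -0.3  3. ] ang [ 0.001 -0.    -0.678]
t 12.57 pos [0.5161 0.0964 0.0922] yaw 70.21 F [-0.4 -0.1 -4.3] Tq [-0.03  0.    0.01] w 0.039 q [ 0.04  0.13  1.74  0.    1.27 -1.19]
xyz mm [-0.  -0.4  3.2] ang [ 0.001 -0.    -0.598]
```

Force fell toward the free value (−4 N); test lift here.

```bash
python3 -m creep '[{"grip":0,"xyz":[0,0,-0.5],"angular":[0,0,0]},{"grip":0,"xyz":[0,0,-0.5],"angular":[0,0,0]}]'>/dev/null
python3 -c "from h import *;go(.5157,.0965,.089,104.5)"
python3 -m creep '[{"grip":0,"xyz":[0,0,-0.4],"angular":[0,0,0]},{"grip":0,"xyz":[0,0,-0.4],"angular":[0,0,0]}]'>/dev/null
python3 -c "from h import *;go(.5157,.0965,.089,104.5)"
```

```text
t 12.73 pos [0.516  0.0964 0.0926] yaw 70.13 F [-0.3 -0.4 -1.9] Tq [-0.03 -0.02 -0.05] w 0.04 q [ 0.04  0.13  1.74  0.    1.27 -1.19]
xyz mm [ 0.  -0.3  3.6] ang [ 0.001 -0.    -0.6  ]
t 12.9 pos [0.5158 0.0964 0.0927] yaw 70.23 F [ 0.3  0.  -2.5] Tq [-0.04 -0.02 -0.02] w 0.038 q [ 0.04  0.13  1.74  0.    1.27 -1.19]
xyz mm [ 0.1 -0.1  3.7] ang [ 0.    -0.    -0.598]
```

```bash
python3 -m creep '[{"grip":0,"xyz":[0,0,0],"angular":[0,0,-0.05]},{"grip":0,"xyz":[0,0,-0.5],"angular":[0,0,-0.05]},{"grip":0,"xyz":[0,0,-1],"angular":[0,0,-0.05]},{"grip":0,"xyz":[0,0,-1],"angular":[0,0,-0.05]}]'>/dev/null
python3 -c "from h import *;go(.5157,.0965,.089,104.5)"
python3 -m creep '[{"grip":0,"xyz":[0,0,-0.5],"angular":[0,0,0]},{"grip":0,"xyz":[0,0,-1],"angular":[0,0,0]},{"grip":0,"xyz":[0,0,-1],"angular":[0,0,0]}]'>/dev/null
python3 -c "from h import *;go(.5157,.0965,.089,104.5)"
```

```text
t 13.23 pos [0.5158 0.0964 0.0937] yaw 73.07 F [-0.4 -0.3 -2.1] Tq [-0.03 -0.01 -0.02] w 0.036 q [ 0.04  0.13  1.74  0.    1.27 -1.24]
xyz mm [ 0.1 -0.1  4.7] ang [ 0.    -0.    -0.549]
t 13.48 pos [0.5158 0.0964 0.0947] yaw 73.14 F [ 0.3 -1.4 -2.6] Tq [-0.03 -0.01 -0.07] w 0.04 q [ 0.04  0.13  1.74  0.    1.28 -1.24]
xyz mm [ 0.1 -0.1  5.7] ang [ 0.    -0.    -0.547]
```

Free: 3 mm past the plate height with only ~2 N. Draw it out.

```bash
python3 -m creep '[{"grip":0,"xyz":[0,0,-1],"angular":[0,0,0]},{"grip":0,"xyz":[0,0,-2],"angular":[0,0,0]},{"grip":0,"xyz":[0,0,-3],"angular":[0,0,0]},{"grip":0,"xyz":[0,0,-4],"angular":[0,0,0]},{"grip":0,"xyz":[0,0,-4],"angular":[0,0,0]}]'>/dev/null
python3 -c "from h import *;go(.5157,.0965,.089,104.5)"
python3 -m creep '[{"grip":0,"xyz":[0,0,-1.5],"angular":[0,0,0]},{"grip":0,"xyz":[0,0,-3],"angular":[0,0,0]},{"grip":0,"xyz":[0,0,-4.5],"angular":[0,0,0]},{"grip":0,"xyz":[0,0,-6],"angular":[0,0,0]},{"grip":0,"xyz":[0,0,-7],"angular":[0,0,0]}]'>/dev/null
python3 -c "from h import *;go(.5157,.0965,.089,104.5)"
```

```text
t 13.9 pos [0.5159 0.0964 0.0989] yaw 73.17 F [-0.4 -0.6  0.5] Tq [ 0.03  0.   -0.04] w 0.037 q [ 0.04  0.13  1.73  0.    1.29 -1.24]
xyz mm [ 0.1 -0.2  9.9] ang [ 0.001 -0.    -0.547]
t 14.32 pos [0.5158 0.0964 0.1058] yaw 73.17 F [ 0.1  0.6 -1.2] Tq [-0.03  0.02  0.02] w 0.039 q [ 0.04  0.12  1.72  0.    1.3  -1.24]
xyz mm [ 0.1 -0.1 16.8] ang [ 0.    -0.    -0.547]
```

```bash
python3 -m creep '[{"grip":0,"xyz":[0,0,-3],"angular":[0,0,0]},{"grip":0,"xyz":[0,0,-6],"angular":[0,0,0]},{"grip":0,"xyz":[0,0,-9],"angular":[0,0,0]},{"grip":0,"xyz":[0,0,-12],"angular":[0,0,0]},{"grip":0,"xyz":[0,0,-15],"angular":[0,0,0]},{"grip":0,"xyz":[0,0,-20],"angular":[0,0,0]},{"grip":0,"xyz":[0,0,-28],"angular":[0,0,0]},{"grip":0,"xyz":[0,0,-40],"angular":[0,0,0]},{"grip":0,"xyz":[0,0,-60],"angular":[0,0,0]},{"grip":0,"xyz":[0,0,-80],"angular":[0,0,0]},{"grip":0,"xyz":[0,0,-80],"angular":[0,0,0]},{"grip":0,"xyz":[0,0,-80],"angular":[0,0,0]}]'>/dev/null
python3 -c "
from h import *
p=read_camera('scene');q=read_camera('top');
x=np.zeros((500,800,3),np.uint8);x[:500,:500]=cv2.resize(p['frame'][190:290,270:370],(500,500));save({'frame':x[:,:500]},'out.png')
h=np.array([at_z(c,landmark_of(c,'holder_hole0')[0]['point'],.042) for c in(q,p)]);print(h.round(4))
for c in(q,p):
  r=regions_of(c,'holder_hole0')
  for k in r[:1]: print(k['bbox'],cv2.minAreaRect(np.argwhere(k['pixels'])[:,::-1].astype(np.float32)))
go(*h.mean(0)[:2],.19,73.2)"
```

```text
[[ 0.5068 -0.2092  0.042 ]
 [ 0.509  -0.2129  0.042 ]]
[376.5, 234.6, 419.0, 273.1] ((396.8500061035156, 254.05001831054688), (34.152591705322266, 35.10127639770508), 71.56504821777344)
[391.8, 170.4, 425.0, 203.7] ((406.437744140625, 186.69931030273438), (26.3078556060791, 30.901288986206055), 17.35402488708496)
t 15.62 pos [0.5154 0.0963 0.185 ] yaw 73.16 F [ 0.3 -1.1 -0.9] Tq [ 0.05 -0.02  0.05] w 0.038 q [ 0.04  0.06  1.62  0.    1.46 -1.24]
xyz mm [-296.4   81.8   -5. ] ang [-0.001  0.    -0.001]
```

View pics/out.png

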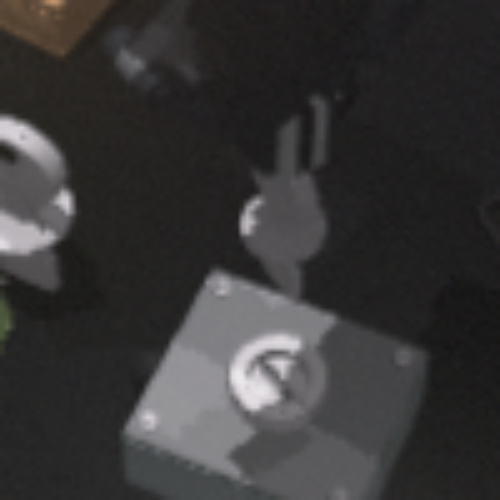

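Key is out, hanging from the jaws (crop 285,220), lock mouth empty. Now a precise hole fix and a tilt check of the key.

```bash
python3 - <<'E'
from h import *
out=[]; s=state(); tp=np.array(s["tool_pos"])
est=[]
cams={"top":read_camera("top"),"scene":read_camera("scene")}
for c,g in(("top",(398,255)),("scene",(407,180))):
    p=cams[c]; img=cv2.imread(f"pics/{c}0.png"); o=(g[0]-24,g[1]-24)
    im=cv2.resize(img[o[1]:o[1]+48,o[0]:o[0]+48],(400,400),interpolation=cv2.INTER_CUBIC); k=400/48
    gray=cv2.cvtColor(im,cv2.COLOR_BGR2GRAY)
    b=cv2.threshold(gray,95 if c=="top" else 85,255,cv2.THRESH_BINARY_INV)[1]
    for cn in cv2.findContours(b,cv2.RETR_LIST,cv2.CHAIN_APPROX_NONE)[0]:
        if 1500<cv2.contourArea(cn)<20000:
            e=cv2.fitEllipse(cn); u=((e[0][0]+.5)/k-.5+o[0],(e[0][1]+.5)/k-.5+o[1])
            print(c,"ell px",np.round(u,2),np.round(np.array(e[1])/k,1),at_z(p,u,.042).round(4))
            cv2.ellipse(im,e,(0,0,255),1); est.append(at_z(p,u,.042))
    out.append(im)
p=cams["scene"]; o=(295,190);im=cv2.resize(p["frame"][190:270,295:375],(400,400),interpolation=cv2.INTER_CUBIC)[:,:,::-1].copy();k=5
pt=lambda X:tuple(int(v) for v in (proj(p,X)-o+.5)*k)
bow=tp-[0,0,.0095]
cv2.line(im,pt(bow),pt(bow-[0,0,.061]),(0,0,255),1)
cs=[pt(bow+[.0155*np.cos(t),.0155*np.sin(t),-.028]) for t in np.linspace(0,6.28,30)]
cv2.polylines(im,[np.int32(cs)],True,(0,255,255),1)
pad=np.zeros((400,800,3),np.uint8);
r=np.hstack([cv2.resize(x,(266,266)) for x in out]+[cv2.resize(im,(266,266))]);cv2.imwrite("pics/fit.png",r)
E
```

```text
top ell px [399.13 253.97] [11.4 11.8] [ 0.5059 -0.2085  0.042 ]
scene ell px [408.2  180.52] [ 6.6 10. ] [ 0.5057 -0.207   0.042 ]
```

View pics/fit.png

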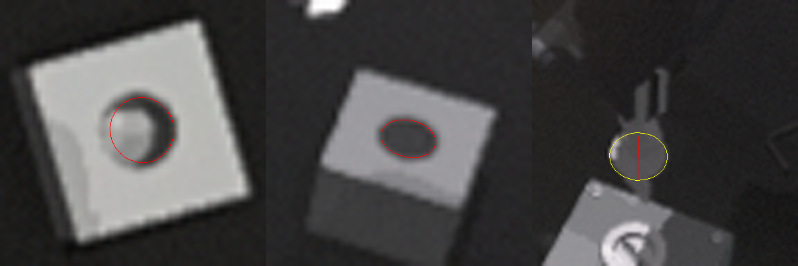

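Fits: scene ellipse clean at (408,180.5) → (0.5057,−0.207), top in agreement to ~1 mm; the held key's collar and axis overlay match (vertical). Carry over.

```bash
python3 -m creep '[{"grip":0,"xyz":[-15,4,0],"angular":[0,0,0]},{"grip":0,"xyz":[-40,11,0],"angular":[0,0,0]},{"grip":0,"xyz":[-70,19,0],"angular":[0,0,0]},{"grip":0,"xyz":[-105,28,0],"angular":[0,0,0]},{"grip":0,"xyz":[-140,37.5,0],"angular":[0,0,0]},{"grip":0,"xyz":[-175,47,0],"angular":[0,0,0]},{"grip":0,"xyz":[-210,56.5,0],"angular":[0,0,0]},{"grip":0,"xyz":[-245,66,0],"angular":[0,0,0]},{"grip":0,"xyz":[-270,72.5,0],"angular":[0,0,0]},{"grip":0,"xyz":[-286,77,0],"angular":[0,0,0]},{"grip":0,"xyz":[-293.6,78.8,0],"angular":[0,0,0]},{"grip":0,"xyz":[-293.6,78.8,0],"angular":[0,0,0]}]'>/dev/null
python3 -m creep '[{"grip":0,"xyz":[0,0,20],"angular":[0,0,0]},{"grip":0,"xyz":[0,0,40],"angular":[0,0,0]},{"grip":0,"xyz":[0,0,55],"angular":[0,0,0]},{"grip":0,"xyz":[0,0,60],"angular":[0,0,0]},{"grip":0,"xyz":[0,0,60],"angular":[0,0,0]},{"grip":0,"xyz":[0,0,60],"angular":[0,0,0]}]'>/dev/null
python3 -c "
from h import *
go(.5058,-.2075,.08,73.2)
p=read_camera('scene');q=read_camera('top');tp=np.array(state()['tool_pos'])
k=cv2.resize(p['frame'][140:210,370:450],(800,700),interpolation=cv2.INTER_CUBIC)[:600].copy()
pt=lambda X:tuple(int(v) for v in (proj(p,X)-(370,140)+.5)*10)
b=tp-[0,0,.0095]; cv2.line(k,pt(b),pt(b-[0,0,.061]),(255,0,0),1)
cv2.circle(k,pt((.5058,-.2075,.042)),5,(0,255,0),1)
save({'frame':k},'near.png')"
```

```text
t 17.22 pos [ 0.5064 -0.2069  0.1262] yaw 73.21 F [-0.3 -0.1 -0.6] Tq [ 0.    0.03 -0.01] w 0.04 q [-0.53  0.15  1.65  0.    1.35 -1.81]
xyz mm [-0.8 -0.4 46.2] ang [ 0. -0.  0.]
```

View pics/near.png

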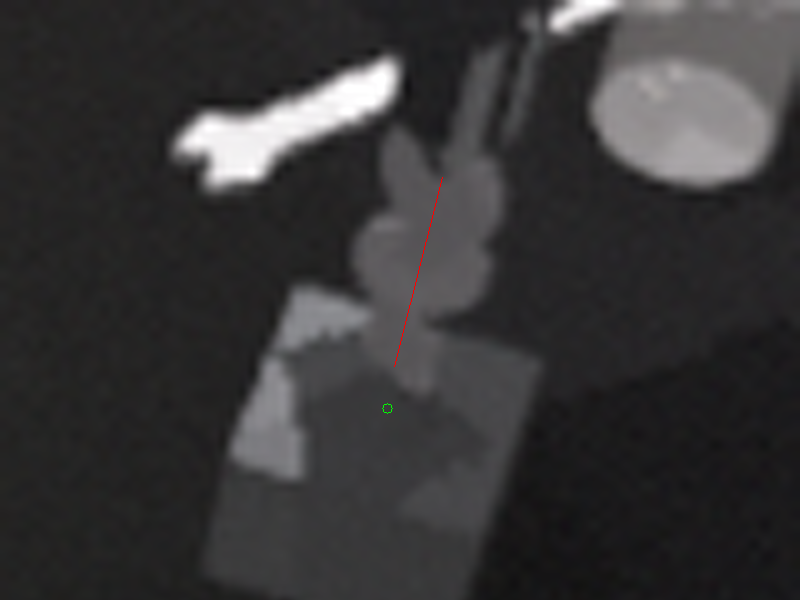

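Tip sits (~400,365) on the predicted axis, in line with the hole centre mark (387,408). Lowering.

```bash
python3 -m creep '[{"grip":0,"xyz":[-0.7,-0.4,5],"angular":[0,0,0]},{"grip":0,"xyz":[-0.7,-0.4,9],"angular":[0,0,0]},{"grip":0,"xyz":[-0.7,-0.4,13],"angular":[0,0,0]},{"grip":0,"xyz":[-0.7,-0.4,16],"angular":[0,0,0]},{"grip":0,"xyz":[-0.7,-0.4,18],"angular":[0,0,0]},{"grip":0,"xyz":[-0.7,-0.4,18],"angular":[0,0,0]}]'>/dev/null
python3 -c "from h import *;go(.5058,-.2075,.08,73.2)"
python3 -m creep '[{"grip":0,"xyz":[0,0,3],"angular":[0,0,0]},{"grip":0,"xyz":[0,0,6],"angular":[0,0,0]},{"grip":0,"xyz":[0,0,9],"angular":[0,0,0]},{"grip":0,"xyz":[0,0,12],"angular":[0,0,0]},{"grip":0,"xyz":[0,0,12],"angular":[0,0,0]}]'>/dev/null
python3 -c "from h import *;go(.5058,-.2075,.08,73.2)"
```

```text
t 17.82 pos [ 0.5053 -0.208   0.1069] yaw 73.16 F [ 0.5  0.7 -0.4] Tq [0.01 0.04 0.05] w 0.04 q [-0.53  0.16  1.67  0.    1.31 -1.81]
xyz mm [ 0.6  0.4 26.9] ang [-0.001 -0.    -0.001]
t 18.23 pos [ 0.5053 -0.2079  0.0948] yaw 73.17 F [-0.5  0.5 -1. ] Tq [-0.01 -0.02  0.01] w 0.037 q [-0.53  0.17  1.68  0.    1.28 -1.81]
xyz mm [ 0.5  0.4 14.8] ang [-0.001 -0.    -0.001]
```

Tip is inside the hole (TCP 0.095, tip ≈ 17 mm below mouth), no contact. Continue to the collar.

```bash
python3 -m creep '[{"grip":0,"xyz":[0.3,0.2,4],"angular":[0,0,0]},{"grip":0,"xyz":[0.3,0.2,8],"angular":[0,0,0]},{"grip":0,"xyz":[0.3,0.2,11],"angular":[0,0,0]},{"grip":0,"xyz":[0.3,0.2,13],"angular":[0,0,0]},{"grip":0,"xyz":[0.3,0.2,13],"angular":[0,0,0]}]'>/dev/null
python3 -c "from h import *;go(.5058,-.2075,.08,73.2)"
python3 -m creep '[{"grip":0,"xyz":[0,0,0.7],"angular":[0,0,0]},{"grip":0,"xyz":[0,0,1.2],"angular":[0,0,0]},{"grip":0,"xyz":[0,0,1.2],"angular":[0,0,0]}]'>/dev/null
python3 -c "from h import *;go(.5058,-.2075,.08,73.2)"
```

```text
t 18.65 pos [ 0.5056 -0.2077  0.0819] yaw 73.17 F [-0.6 -0.3 -0.6] Tq [-0.06  0.04 -0.06] w 0.039 q [-0.53  0.19  1.7   0.    1.26 -1.81]
xyz mm [0.2 0.2 1.9] ang [-0.001 -0.    -0.001]
t 18.9 pos [ 0.5058 -0.2078  0.0813] yaw 73.17 F [-0.6 -0.8 -1.1] Tq [-0.01 -0.01 -0.04] w 0.039 q [-0.53  0.19  1.7   0.    1.26 -1.81]
xyz mm [ 0.3 -0.1  1.3] ang [ 0.    -0.    -0.001]
```

```bash
python3 -m creep '[{"grip":0,"xyz":[0,0,0.6],"angular":[0,0,0]},{"grip":0,"xyz":[0,0,0.9],"angular":[0,0,0]},{"grip":0,"xyz":[0,0,0.9],"angular":[0,0,0]}]'>/dev/null
python3 -c "from h import *;go(.5058,-.2075,.08,73.2)"
python3 -m creep '[{"grip":0,"xyz":[0,0,0.5],"angular":[0,0,0]},{"grip":0,"xyz":[0,0,0.5],"angular":[0,0,0]},{"grip":0,"xyz":[0,0,0.5],"angular":[0,0,0]}]'>/dev/null
python3 -c "from h import *;go(.5058,-.2075,.08,73.2)"
```

```text
t 19.15 pos [ 0.5058 -0.2078  0.0804] yaw 73.17 F [ 0.2 -0.3 -0.4] Tq [-0.01  0.    0.03] w 0.046 q [-0.53  0.19  1.7   0.    1.26 -1.81]
xyz mm [ 0.3 -0.1  0.4] ang [-0.    -0.    -0.001]
t 19.4 pos [ 0.5058 -0.2078  0.0799] yaw 73.17 F [-0.4  0.9 -0.5] Tq [ 0.03  0.   -0.03] w 0.036 q [-0.53  0.19  1.7   0.    1.25 -1.81]
xyz mm [ 0.3 -0.1 -0.1] ang [-0.    -0.    -0.001]
```

```bash
python3 -m creep '[{"grip":0,"xyz":[0,0,0.4],"angular":[0,0,0]},{"grip":0,"xyz":[0,0,0.8],"angular":[0,0,0]},{"grip":0,"xyz":[0,0,0.8],"angular":[0,0,0]}]'>/dev/null
python3 -c "from h import *;go(.5058,-.2075,.08,73.2)"
python3 -m creep '[{"grip":0.1,"xyz":[0,0,0],"angular":[0,0,0]},{"grip":0.2,"xyz":[0,0,0],"angular":[0,0,0]},{"grip":0.4,"xyz":[0,0,0],"angular":[0,0,0]},{"grip":0.4,"xyz":[0,0,0],"angular":[0,0,0]},{"grip":0.4,"xyz":[0,0,0],"angular":[0,0,0]},{"grip":0.4,"xyz":[0,0,-10],"angular":[0,0,0]},{"grip":0.4,"xyz":[0,0,-35],"angular":[0,0,0]},{"grip":0.4,"xyz":[0,0,-75],"angular":[0,0,0]},{"grip":0.4,"xyz":[0,0,-110],"angular":[0,0,0]},{"grip":0.4,"xyz":[-120,0,-130],"angular":[0,0,0]},{"grip":0.4,"xyz":[-120,0,-130],"angular":[0,0,0]},{"grip":0.4,"xyz":[-120,0,-130],"angular":[0,0,0]}]'
python3 -c "
from h import *
p=read_camera('scene');q=read_camera('top')
save({'frame':np.hstack([cv2.resize(p['frame'][140:210,375:445],(400,400)),cv2.resize(q['frame'][225:285,368:428],(400,400))])},'fin.png')
for c in(p,q):
  for n,z in(('key_bow',.070),('paste_jar1',0),('tape_roll',0),('hex_key',0)):
    for r in landmark_of(c,n)[:3]: print(n,round(r['conf'],2),np.round(r['point']),at_z(c,r['point'],z).round(3))"
```

```text
t 19.65 pos [ 0.5057 -0.2078  0.079 ] yaw 73.17 F [ 0.6 -0.   0.3] Tq [ 0.01 -0.01  0.02] w 0.034 q [-0.53  0.19  1.7   0.    1.25 -1.81]
xyz mm [ 0.3 -0.  -1. ] ang [-0.    -0.    -0.001]
clock: 20.65
tool_pos: [0.4706, -0.324, 0.2112]
tool_rot: [2.52, 1.873, 0.0]
force: [0.7, 0.2, -0.2]
gripper_width: 0.403
key_bow 0.7 [410. 171.] [ 0.508 -0.211  0.07 ]
key_bow 0.63 [344. 155.] [ 0.658 -0.157  0.07 ]
key_bow 0.62 [273. 224.] [0.652 0.096 0.07 ]
tape_roll 0.75 [226. 240.] [0.74  0.157 0.   ]
hex_key 0.71 [325. 261.] [0.54  0.065 0.   ]
hex_key 0.58 [382. 228.] [ 0.492 -0.083  0.   ]
key_bow 0.86 [229. 175.] [0.65  0.107 0.07 ]
key_bow 0.72 [374. 170.] [ 0.66 -0.16  0.07]
key_bow 0.6 [401. 252.] [ 0.51  -0.206  0.07 ]
paste_jar1 0.82 [316. 194.] [ 0.624 -0.056  0.   ]
tape_roll 0.81 [210. 133.] [0.745 0.156 0.   ]
```

View pics/fin.png

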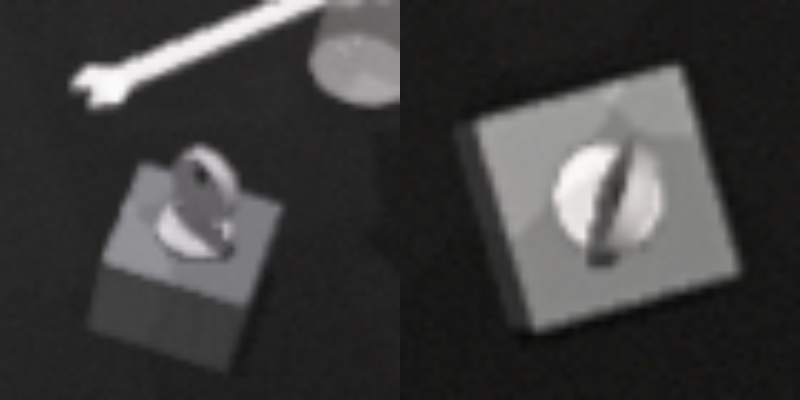

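The key stands upright in the holder with its collar flat on the block (scene crop 195,210; top crop 608,200). The bystanders are in place and the robot is clear.

```bash
python3 -m creep '[{"grip":0.4,"xyz":[0,0,0],"angular":[0,0,0]},{"grip":0.4,"xyz":[0,0,0],"angular":[0,0,0]},{"grip":0.4,"xyz":[0,0,0],"angular":[0,0,0]}]'; python3 -c "from plant import *;print(sign_off())"
```

```text
clock: 21.4
tool_pos: [0.4711, -0.3224, 0.2091]
tool_rot: [-2.522, -1.873, -0.0]
force: [0.2, 0.4, -0.0]
gripper_width: 0.4
the job is handed in; nothing more can be done
None
```

The key is out of the lock and standing in the holder block. I handed the job in at about 21 s of the 72 s allowed; sign-off gives no verdict.

- **Turn to the stop:** I turned the key clockwise until the torque stopped rising at about 0.1 N·m. With a firmer grip it read about 0.16 N·m, which I took as the solid stop. I had no direct reading of the cylinder angle, so the stop is judged from torque alone.
- **Finding the release position:** On the way back I kept a light upward pull on the key and swept the angle. The resistance disappeared about 0.5–0.6 rad before the start angle, measured at the tool. From there the key lifted freely with about 2 N.
- **Lift force:** While locating the plate in the lock, the upward pull briefly reached about 20 N and was about 14 N for part of the sweep. That is more than the suggested 4–8 N, but under the 40 N limit by the wrist reading.
- **Placement:** The last pictures show the key upright in the hole, collar flat on the block. The bow measured within about 4 mm of the hole's axis in both views, roughly the network's own scatter.
- **Bystanders:** The jar and the tape roll read within about 7 mm of where they were.
- **Hex key:** The network's best hex key match was the empty lock, a false hit. Its second match lay about 6 mm from the original spot, in the scene camera only; the top camera did not report it.

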